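# Push the meter panel out over the end of the ledge,

## Task

Of the two aluminium panels lying on the plywood ledge, push the one with the round hole along the ledge, out over the open end nearer to it, until about 40 mm of it (roughly a third of its length) sticks out past the end for the next fitter to take hold of. Only push it with the fingertips, never pinch or lift it; leave it lying flat and straight along the ledge, and leave the panel with the rectangular window and the things round the ledge where they are.

Things in the scene. Friction and masses are not known exactly. Their poses are not given: they have to be found in the camera images.
- ledge: plywood bench ledge, fixed (sizes in mm): a board 140 (its x) x 420 (its y) on uprights, its flat top 70 above the bench. Origin at bench level under the centre of the board; y runs along the ledge, +x to the back. Along the whole back edge stands an aluminium guide strip, inner face at x = +70, 16 higher than the board's top. The front edge (x = -70) and both ends (y = +210 and y = -210) are open.
- panel_round: loose aluminium front panel (sizes in mm) with ONE ROUND hole of 46 diameter through its middle; flat plate 80 (x) x 130 (y) x 8 thick, about 0.2 kg (0.14 to 0.28). It lies flat on the ledge, its length along the ledge within about 8 degrees, on one half of the ledge (either the left or the right), about 7 to 38 short of the nearer end. Origin: centre of its underside. Between the two panels at least 75 of bare board.
- panel_window: loose aluminium front panel (sizes in mm) of the same outside size, 80 (x) x 130 (y) x 8, but with a RECTANGULAR window 30 (x) x 60 (y) through its middle; on the other half of the ledge. Origin: centre of its underside. To be left where it is.
- panel_meter: loose bystander: small black panel meter with a pale dial, 50x60x24, lying behind the ledge, on the bench; sizes in mm. Origin: centre of its underside.
- capacitor: loose bystander: dark blue upright cylinder (capacitor), 36 across, 52 tall, standing behind the ledge, on the bench; sizes in mm. Origin: centre of its underside.
- tape_roll: loose bystander: roll of black tape lying flat, 58 across, 19 tall, in front of the ledge, on the bench; sizes in mm. Origin: centre of its underside.
- box_red: loose bystander: small carton 50x70x30, behind the ledge, on the bench; sizes in mm. Origin: centre of its underside.

How it is judged:
At the end, for the whole second after the job is handed in: Round-hole panel at rest, flat on the ledge, 30 to 50 mm of it past the end (centre 175 to 195 mm from the ledge's centre), within 0.2 rad of straight, at most 5 mm over the front edge; window panel within 15 mm, bystanders within 30 mm of their starts ((y of panel_round in the frame of ledge between 0.175 and 0.195 m or y of panel_round in the frame of ledge between -0.195 and -0.175 m) and x of panel_round in the frame of ledge above -0.035 m and angle between the y axis of panel_round and the y axis of ledge, either way round below 0.2 rad and height (world z) of panel_round between 0.066 and 0.074 m and angle between panel_round's own z axis and vertical below 0.05 rad and linear speed of panel_round below 0.01 m/s and angular speed of panel_round below 0.05 rad/s and distance of panel_window from where it was at the start of the episode below 0.015 m and distance of each of panel_meter, capacitor, tape_roll, box_red from where it was at the start of the episode below 0.03 m); the robot touches nothing.
It fails at once if the round-hole panel is lifted off the ledge (more than 12 mm up) or tipped (height (world z) of panel_round above 0.082 m or angle between panel_round's own z axis and vertical above 0.25 rad).
It fails at once if the window panel is lifted off the ledge (more than 12 mm up) or tipped (height (world z) of panel_window above 0.082 m or angle between panel_window's own z axis and vertical above 0.25 rad).
It fails at once if the window panel is shifted more than 15 mm (distance of panel_window from where it was at the start of the episode above 0.015 m).
It fails at once if a bystander is shifted more than 30 mm (distance of any of panel_meter, capacitor, tape_roll, box_red from where it was at the start of the episode above 0.03 m).
It also fails if it takes over 35 s, if anything falls off the work surface, if the arm or the gripper's body presses on something with over 40 N, if the wrist force passes 120 N, or if a joint passes its speed limit or range.

## Robot

A 7-joint arm with a two-finger parallel gripper is mounted at the origin on the work surface; the furniture and walls round the work are solid. World frame = base frame: x ahead of the robot, y to its left, z up, the work surface at z = 0. Lengths are in m, angles in rad, forces in N, time in s.
With the tool pointing down it reaches from about 0.35 to 0.9 m from the base axis. Payload 8.1 kg.
Tool frame: the origin (TCP) lies at the very end of the fingers, on their centre line; the grasp point (between the pads) lies 19 mm behind it (manip.grasp_offset is the distance from the TCP to the grasp point, in m); z points along the fingers, y is the line along which they close (so a half turn about z gives the same grasp; the last joint's range is limited). The gripper opens to 92 mm and grips with 3 to 60 N. Pads are 19 mm wide; open, the fingers measure 130 mm over their backs; the gripper's body (75 mm by 190 mm) begins 47 mm behind the grasp point.
Start: joints at [1.036, 0.434, 0.025, 1.573, -0.012, 1.134, -0.075], TCP at [0.262, -0.568, 0.205] pointing down, gripper open.
Joint ranges: [-2.62, 2.62], [-0.44, 2.09], [-1.27, 1.32], [0.08, 2.57], [-1.32, 4.46], [0.12, 2], [-2.74, 2.74]. Speed limits (rad/s): [2.22, 2.22, 3.01, 3.01, 3.14, 3.14, 3.14].

## Interface

Orientations are given as a unit quaternion [x, y, z, w].
In Python, from station import manip gives the robot as it stands. The module is installed in compiled form; this text tells all that it offers.
- The arm moves only by the tool step_arm, never from a script. Its argument "targets" is a list of rows, each a list of 4 numbers: the shift along the world's x, y, z in m, then the turn about the world's z in rad. A call has 1 to 20 rows; each row is the pose to reach, as a shift and turn from the pose commanded when the call began; what a row does not reach only later rows make up. A row lasts 1/8 s, in which the tool goes at most 62.5 mm and 10.7 degrees, less where a joint would pass 70% of its speed; a pose out of reach is approached as far as the arm can. A call with a gripper value outside its range is refused whole. "fingers" is the opening, from 0 (shut) to 1 (fully open), set as the call begins (left out, the last holds). The fingers move at their own pace and stop on an object; "force" is the grip in N (left out, the last holds). Time passes only in rows, so rows that repeat a pose let the fingers close. It gives the time, the measured TCP pose, the force, the opening and the grip force at its end, in the units of the state.
- manip.get_obs(): the state, without advancing time (a new reading comes with each control period).
- manip.capture(name): name is "side" or "top"; returns a dict with "img" (420x560x3 uint8, red, green, blue), "camera_matrix" (3x3 intrinsics, pixels), "pose" (4x4, takes a point from camera to world coordinates). Camera axes: x right, y down, z forward; pixel columns grow to the right and rows downward; lengths in m; the calibration is good to about 2 mm. A picture is of the moment at which its call begins. There is no depth.
- manip.finish_job(): hands the job in; it is judged then, once.
The state is a dict: "t": time; "joint_pos": joint angles; "qvel": joint speeds; "joint_efforts": joint torques, N m; "eef_pos": TCP position; "orientation": TCP orientation; "contact_force": force on the tool from outside, world axes, zero at the start; "torque": the same for the moment, N m; "finger_gap": finger opening in m; "gripper_force": force on a finger pad.
Only numpy, scipy, OpenCV 4.12 (cv2) and the standard library are available. Lean on these libraries where they do the work, as an engineer would, in place of code of your own. Each camera call takes 0.05 s, during which the arm holds its last target. There are 200 camera calls.

## Working session

There is one attempt and no reset: what is moved stays moved. The work goes in short steps, Python scripts to look and compute and a tool call to move; the robot and the scene stay as the last step left them, time stands still between calls to the robot, and variables do not carry over. Pictures are saved under pics/ and viewed, at most 10 in all, crops included, and the job is handed in when it is done.

Besides the shell and the picture viewer there is one more tool, called after "Request:" as name(argument=value, ...) on one line, values as JSON. step_arm: Moves the arm, as the interface text tells. Its arguments: {"type":"object","properties":{"targets":{"type":"array"},"fingers":{"type":"number"},"force":{"type":"number"}},"required":["targets"]}

```bash
mkdir -p pics; cat > h.py <<'E'
import numpy as np,cv2
from station import manip
def cap(n,f):
    c=manip.capture(n); cv2.imwrite('pics/'+f,c['img'][:,:,::-1]); np.savez(f'{n}.npz',K=c['camera_matrix'],T=c['pose']); return c
def px2w(n,uv,z):
    d=np.load(f'{n}.npz');K,T=d['K'],d['T']
    r=T[:3,:3]@np.linalg.inv(K)@np.array([uv[0],uv[1],1.]);o=T[:3,3]
    return o+r*(z-o[2])/r[2]
E
python3 - <<'E'
from h import *
a=cap('top','a.png');b=cap('side','b.png')
print(a['pose'].round(3),b['pose'].round(3),a['camera_matrix']);o=manip.get_obs();print(o['eef_pos'],o['orientation'],o['t'],o['finger_gap'])
cv2.imwrite('pics/ab.png',cv2.resize(a['img'][:,:,::-1],(800,600),interpolation=cv2.INTER_CUBIC))
E
```

```text
[[-0.018 -0.998  0.067  0.498]
 [-1.     0.018  0.009  0.071]
 [-0.01  -0.067 -0.998  0.935]
 [ 0.     0.     0.     1.   ]] [[ 1.     0.03  -0.009  0.569]
 [ 0.021 -0.418  0.908 -0.756]
 [ 0.023 -0.908 -0.419  0.435]
 [ 0.     0.     0.     1.   ]] [[417.60559357   0.         277.35651818]
 [  0.         417.60559357 205.11855726]
 [  0.           0.           1.        ]]
[ 0.26130749 -0.56722711  0.20433816] [ 9.76791867e-01  2.14189591e-01 -2.05739705e-04 -6.51654399e-04] 0.1 0.09161292688693333
```

View pics/ab.png

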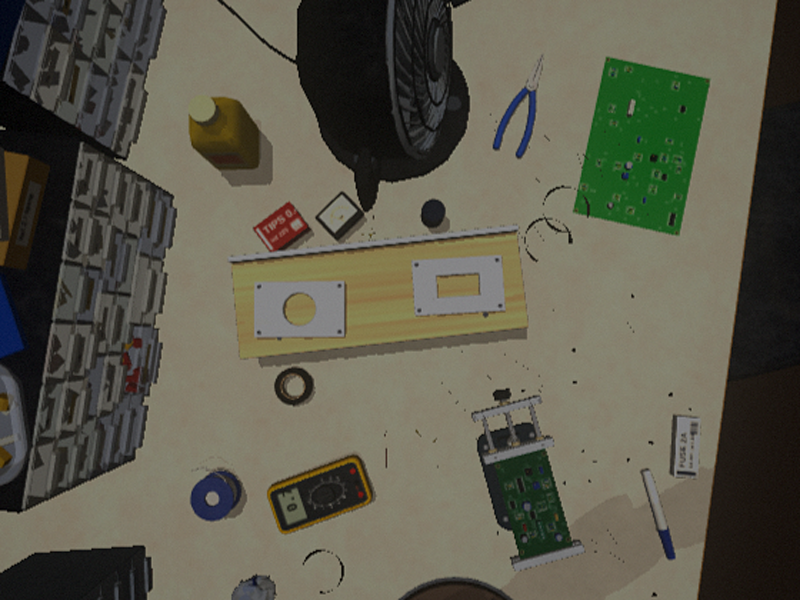

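View pics/b.png

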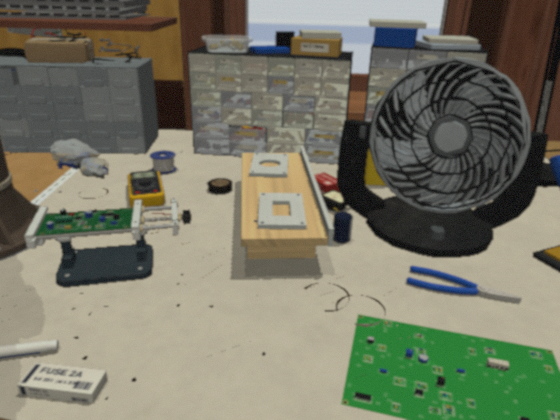

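The top view shows the round-hole panel on the left (+y), with its hole at about (300,309) in the enlarged picture. The window panel is on the right at (458,286), and the fan base tip is near (368,205). The side view agrees: round-hole panel far at (270,163), window panel near at (282,210).

```bash
python3 - <<'E'
from h import *
s=.7
for n,p,z in [('FL',(240,358),.07),('FR',(527,327),.07),('BLstriptop',(231,260),.086),('BRst',(517,229),.086),
 ('r1',(255,282),.078),('r2',(345,281),.078),('r3',(345,336),.078),('r4',(256,338),.078),('w1',(413,261),.078),('w4',(416,316),.078),('w2',(502,256),.078),('w3',(505,313),.078),
 ('fan0',(368,207),0.0),('fan',(368,207),.1),('fan2',(368,207),.2),('cap',(433,213),.05),('tape',(294,386),.019)]:
    print(n,px2w('top',(p[0]*s,p[1]*s),z).round(3))
for z in (0.05,.1,.2): print(px2w('side',(340,205),z).round(3))
E
```

```text
FL [0.466 0.306 0.07 ]
FR [ 0.503 -0.109  0.07 ]
BLstriptop [0.607 0.315 0.086]
BRst [ 0.644 -0.096  0.086]
r1 [0.575 0.282 0.078]
r2 [0.574 0.152 0.078]
r3 [0.495 0.153 0.078]
r4 [0.495 0.281 0.078]
w1 [0.601 0.053 0.078]
w4 [0.522 0.051 0.078]
w2 [ 0.606 -0.075  0.078]
w3 [ 0.524 -0.077  0.078]
fan0 [0.698 0.122 0.   ]
fan [0.677 0.116 0.1  ]
fan2 [0.656 0.111 0.2  ]
cap [0.677 0.022 0.05 ]
tape [0.42  0.237 0.019]
[0.678 0.071 0.05 ]
[ 0.664 -0.037  0.1  ]
[ 0.636 -0.251  0.2  ]
```

Request:
step_arm(targets=[[0,0,0.05,0],[0.02,0.05,0.06,0.1],[0.04,0.1,0.06,0.2],[0.06,0.15,0.06,0.3],[0.08,0.2,0.06,0.4],[0.1,0.25,0.06,0.5],[0.12,0.3,0.06,0.6],[0.14,0.35,0.06,0.7],[0.16,0.4,0.06,0.8],[0.18,0.45,0.06,0.9],[0.2,0.5,0.06,1.0],[0.22,0.55,0.06,1.05],[0.24,0.6,0.06,1.15],[0.25,0.64,0.06,1.229],[0.261,0.669,0.03,1.229],[0.261,0.669,0.0,1.229],[0.261,0.669,-0.04,1.229],[0.261,0.669,-0.04,1.229]], fingers=0.3)

```text
t: 2.35
eef_pos: [0.5203, 0.1005, 0.1625]
orientation: [0.675, 0.738, -0.003, -0.002]
contact_force: [0.0, 0.3, 0.5]
finger_gap: 0.0277
gripper_force: 0.0
```

```bash
python3 - <<'E'
from h import *
a=cap('top','c.png');b=cap('side','d.png')
i=np.vstack([cv2.resize(a['img'][100:300,100:400],(600,400)),]);j=cv2.resize(b['img'][60:270,200:400],(200,210))
cv2.imwrite('pics/e.png',np.hstack([i,cv2.copyMakeBorder(j,0,190,0,0,0)])[:,:,::-1])
o=manip.get_obs();print(o['eef_pos'],o['orientation'],o['t'],o['finger_gap'],o['contact_force'])
E
```

```text
[0.52276265 0.10147824 0.1658192 ] [ 6.74600550e-01  7.38182963e-01  7.73819262e-05 -6.50509161e-05] 2.45 0.027700072016909206 [0.06693825 0.13151779 1.10236263]
```

View pics/e.png

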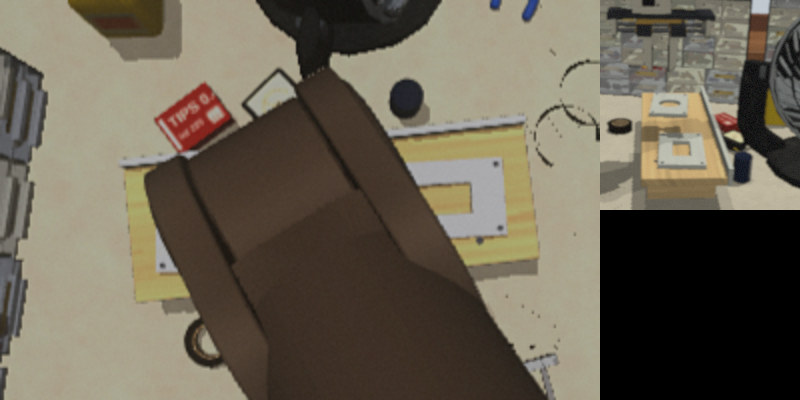

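The arm hides the gap from above. In the side crop the gripper hovers over the ledge at about (660,30), clear of the fan stem at (750,100). I'll check the full side view before going lower.

View pics/d.png

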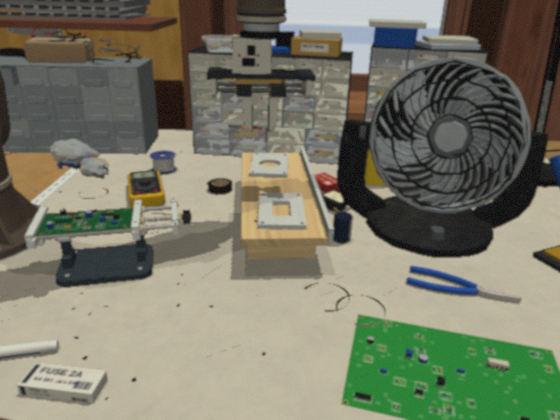

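The gripper body spans columns 208–314 at row 75, and the fan stem starts at about 340, so there is clearance. I'll descend into the gap.

Request:
step_arm(targets=[[0,0,-0.03,0],[0,0,-0.06,0],[0,0,-0.075,0],[0,0,-0.083,0],[0,0,-0.09,0],[0,0,-0.09,0],[0,0,-0.09,0]])

```text
t: 3.32
eef_pos: [0.5229, 0.1015, 0.0756]
orientation: [0.675, 0.738, 0.0, 0.0]
contact_force: [0.5, 0.7, 0.1]
finger_gap: 0.028
gripper_force: 0.0
```

```bash
python3 - <<'E'
from h import *
b=cap('side','f.png')
cv2.imwrite('pics/g.png',cv2.resize(b['img'][90:270,190:390],(800,600) if 0 else (666,600),interpolation=cv2.INTER_CUBIC)[:,:,::-1])
o=manip.get_obs();print(o['eef_pos'],o['t'],o['contact_force'])
E
```

```text
[0.52288802 0.10151532 0.07556187] 3.375 [-0.00497686  0.09868543  0.19489504]
```

View pics/g.png

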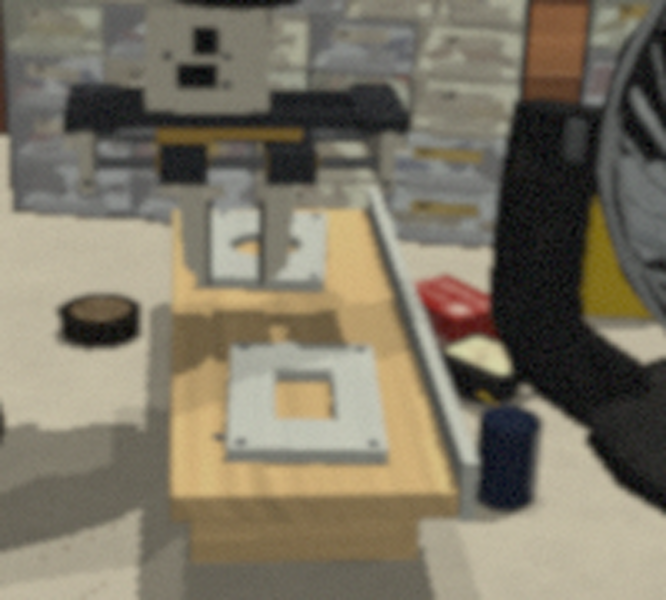

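The fingertips at (185–295, 285) sit left of the panel (212–325), with the window panel clear at (305,400). I'll shift +x 8 mm, narrow the opening, lower 2 mm, then push most of the way.

Request:
step_arm(targets=[[0.008,0,-0.001,0],[0.008,0,-0.002,0],[0.007,0.01,-0.002,0],[0.006,0.02,-0.002,0],[0.006,0.027,-0.002,0],[0.005,0.032,-0.002,0],[0.005,0.037,-0.002,0],[0.004,0.042,-0.002,0],[0.004,0.047,-0.002,0],[0.003,0.052,-0.002,0],[0.003,0.057,-0.002,0],[0.003,0.062,-0.002,0],[0.002,0.067,-0.002,0],[0.002,0.072,-0.002,0],[0.001,0.077,-0.002,0],[0.001,0.081,-0.002,0],[0.001,0.084,-0.002,0],[0.001,0.085,-0.002,0],[0.001,0.085,-0.002,0]], fingers=0.15)

```text
t: 5.75
eef_pos: [0.5235, 0.1863, 0.073]
orientation: [0.675, 0.738, -0.0, 0.0]
contact_force: [0.4, -0.8, 0.5]
finger_gap: 0.0134
gripper_force: 0.0
```

```bash
python3 - <<'E'
from h import *
a=cap('top','i.png');b=cap('side','j.png')
cv2.imwrite('pics/k.png',np.hstack([cv2.resize(a['img'][140:270,110:240],(400,400)),cv2.resize(b['img'][110:210,220:320],(400,400))])[:,:,::-1])
o=manip.get_obs();print(o['eef_pos'],o['t'],o['contact_force'])
E
```

```text
[0.52355236 0.18613568 0.07301359] 5.85 [ 0.10724864  0.14981488 -0.01324519]
```

View pics/k.png

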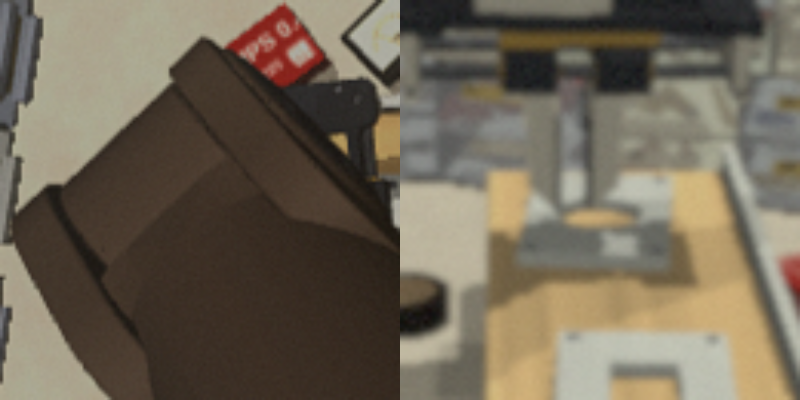

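The side crop puts the fingertips at about (575,205), while the panel's near edge is at about row 265. That's suspicious, so I'll project known points to check.

```bash
python3 - <<'E'
from h import *
def pr(n,p):
    d=np.load(f'{n}.npz');q=np.linalg.inv(d['T'])@np.r_[p,1];q=d['K']@q[:3];return (q[:2]/q[2])
crop=lambda u:((u-[220,110])*4+[400,0]).round()
for n,p in [('tcp',(.5235,.186,.073)),('orig near edge L',(.495,.1525,.078)),('R',(.575,.1525,.078)),('far L',(.495,.2815,.078)),('winfar',(.522,.052,.078)),('ledge FL',(.466,.306,.07))]:
    u=pr('side',p);print(n,u.round(1),crop(u), 'g.png',((u-[190,90])*3.333).round())
print('g tcp',((pr('side',(.5229,.1015,.0756))-[190,90])*3.333).round())
for c in [(520,262),(668,262),(530,180),(668,180)]:
    print(c,px2w('side',((c[0]-400)/4+220,c[1]/4+110),.078).round(3))
E
```

```text
tcp [264.  170.4] [576. 242.] g.png [247. 268.]
orig near edge L [249.6 173.5] [518. 254.] g.png [199. 278.]
R [287.9 174.6] [672. 259.] g.png [326. 282.]
far L [254.  153.4] [536. 174.] g.png [213. 211.]
winfar [259.6 193.3] [558. 333.] g.png [232. 344.]
ledge FL [242.6 152.9] [490. 172.] g.png [175. 210.]
g tcp [238. 315.]
(520, 262) [0.497 0.141 0.078]
(668, 262) [0.573 0.148 0.078]
(530, 180) [0.492 0.27  0.078]
(668, 180) [0.572 0.277 0.078]
```

The panel has not moved. The fingertips show about 20 mm higher than the reported TCP, so they passed over the panel without contact. I'll go back to the gap and descend carefully, watching the force.

Request:
step_arm(targets=[[0.002,-0.03,0,0],[0.004,-0.06,0,0],[0.006,-0.08,0,0],[0.006,-0.082,0,0],[0.006,-0.082,-0.003,0],[0.006,-0.082,-0.006,0],[0.006,-0.082,-0.009,0],[0.006,-0.082,-0.009,0],[0.006,-0.082,-0.009,0]])

```text
t: 6.98
eef_pos: [0.5295, 0.1046, 0.064]
orientation: [0.674, 0.738, 0.0, -0.0]
contact_force: [-0.9, -0.1, -0.4]
finger_gap: 0.0141
gripper_force: 0.0
```

```bash
python3 - <<'E'
from h import *
b=cap('side','l.png')
cv2.imwrite('pics/m.png',cv2.resize(b['img'][110:230,210:350],(700,600),interpolation=cv2.INTER_CUBIC)[:,:,::-1])
o=manip.get_obs();print(o['eef_pos'],o['t'],o['contact_force'])
d=np.load('side.npz')
for z in np.arange(.06,.11,.01):
    q=np.linalg.inv(d['T'])@np.r_[o['eef_pos'][:2],z,1];q=d['K']@q[:3];print(z,((q[:2]/q[2]-[210,110])*5).round())
E
```

```text
[0.52959423 0.10447392 0.06409282] 7.025 [-0.85717114 -0.42901878 -0.55767264]
0.06 [274. 405.]
0.06999999999999999 [275. 383.]
0.07999999999999999 [275. 359.]
0.08999999999999998 [275. 336.]
0.09999999999999998 [275. 313.]
```

View pics/m.png

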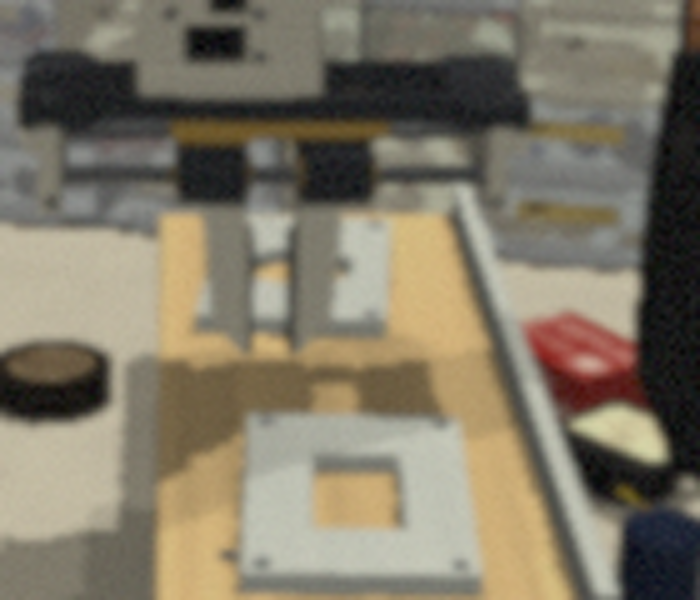

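Two fingertips end at about row 347 (columns 230 and 295), which puts them at z≈0.085, so the real tips are about 20 mm above the reported TCP. Panel near edge is row 330, columns 197–388. I'll descend about 11 mm more and shift +x 6 mm.

Request:
step_arm(targets=[[0.006,0,-0.003,0],[0.006,0,-0.005,0],[0.006,0,-0.007,0],[0.006,0,-0.009,0],[0.006,0,-0.011,0],[0.006,0,-0.011,0]])

```text
t: 7.78
eef_pos: [0.5354, 0.1043, 0.0529]
orientation: [0.675, 0.738, -0.0, -0.0]
contact_force: [0.7, 1.2, -0.1]
finger_gap: 0.0137
gripper_force: 0.0
```

Request:
step_arm(targets=[[0,0,-0.001,0],[0,0,-0.002,0],[0,0,-0.002,0]])

```text
t: 8.15
eef_pos: [0.5355, 0.1043, 0.051]
orientation: [0.675, 0.738, -0.0, -0.0]
contact_force: [-0.9, 1.0, 0.5]
finger_gap: 0.014
gripper_force: 0.0
```

Request:
step_arm(targets=[[0,0.01,0,0],[-0.001,0.02,0,0],[-0.002,0.027,0,0],[-0.003,0.032,0,0],[-0.003,0.037,0,0],[-0.004,0.042,0,0],[-0.004,0.047,0,0],[-0.005,0.052,0,0],[-0.005,0.057,0,0],[-0.005,0.06,0,0],[-0.005,0.06,0,0]])

```text
t: 9.52
eef_pos: [0.5305, 0.1648, 0.0511]
orientation: [0.674, 0.738, 0.0, -0.0]
contact_force: [0.8, -0.3, 0.7]
finger_gap: 0.0138
gripper_force: 0.0
```

```bash
cat >> h.py <<'E'
def edges(img):
    # near edge of panel: lowest low-saturation pixel in columns right of/between fingers
    s=cv2.cvtColor(img,cv2.COLOR_RGB2HSV)[:,:,1]
    for c in (255,262,279,282,285):
        col=s[150:190,c]; r=np.where(col<60)[0]
        if len(r): print(c,150+r.max(),px2w('side',(c,150+r.max()),.07).round(3))
E
python3 - <<'E'
from h import *
print('before');edges(cv2.imread('pics/l.png')[:,:,::-1])
b=cap('side','n.png');edges(b['img'])
cv2.imwrite('pics/o.png',cv2.resize(b['img'][110:230,210:350],(700,600),interpolation=cv2.INTER_CUBIC)[:,:,::-1])
o=manip.get_obs();print(o['eef_pos'],o['t'],o['contact_force'])
E
```

```text
before
255 176 [0.506 0.16  0.07 ]
262 175 [0.52  0.166 0.07 ]
279 176 [0.556 0.164 0.07 ]
282 176 [0.563 0.164 0.07 ]
285 176 [0.569 0.165 0.07 ]
255 172 [0.504 0.183 0.07 ]
262 173 [0.52  0.178 0.07 ]
279 172 [0.556 0.187 0.07 ]
282 173 [0.562 0.181 0.07 ]
285 172 [0.569 0.188 0.07 ]
[0.53055882 0.16458927 0.05106257] 9.575 [-0.05066298 -0.27574365 -0.80316185]
```

View pics/o.png

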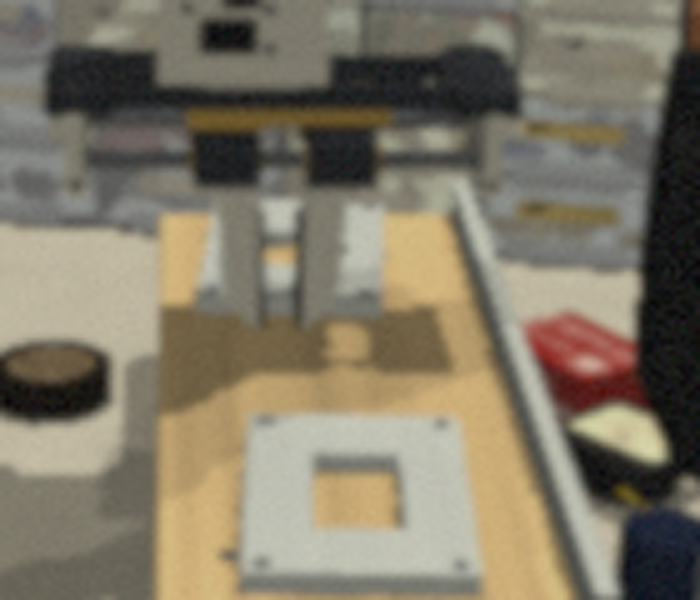

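The panel is moving squarely with the fingers: its near edge is now at row ~315 (it was 330), columns 200–382, about 20 mm along. I'll push 44 mm more, back off, lift and measure from above.

Request:
step_arm(targets=[[0,0.005,0,0],[-0.001,0.01,0,0],[-0.001,0.015,0,0],[-0.002,0.02,0,0],[-0.002,0.025,0,0],[-0.003,0.03,0,0],[-0.003,0.034,0,0],[-0.004,0.038,0,0],[-0.004,0.041,0,0],[-0.004,0.043,0,0],[-0.004,0.044,0,0],[-0.004,0.044,0,0]])

```text
t: 11.08
eef_pos: [0.5266, 0.2084, 0.0511]
orientation: [0.675, 0.738, 0.0, 0.0]
contact_force: [-0.3, -0.4, 0.4]
finger_gap: 0.0139
gripper_force: 0.0
```

Request:
step_arm(targets=[[0,-0.01,0,0],[0,-0.03,0,0],[0,-0.06,0,0],[0,-0.06,0.04,0],[0,-0.06,0.1,0],[0,-0.06,0.15,0],[-0.03,-0.11,0.19,-0.1],[-0.06,-0.16,0.19,-0.2],[-0.09,-0.22,0.19,-0.3],[-0.11,-0.28,0.19,-0.4],[-0.13,-0.34,0.19,-0.5],[-0.14,-0.4,0.19,-0.6],[-0.14,-0.4,0.19,-0.6]])

```text
t: 12.7
eef_pos: [0.3839, -0.1969, 0.2409]
orientation: [0.865, 0.501, -0.001, 0.0]
contact_force: [0.6, 1.5, 0.0]
finger_gap: 0.0135
gripper_force: 0.0
```

```bash
python3 - <<'E'
from h import *
a=cap('top','p.png')
cv2.imwrite('pics/q.png',cv2.resize(a['img'][130:290,110:390],(800,457),interpolation=cv2.INTER_CUBIC)[:,:,::-1])
o=manip.get_obs();print(o['eef_pos'],o['t'],o['contact_force'])
E
```

```text
[ 0.38457979 -0.19530179  0.24088081] 12.75 [-0.10496959 -0.953757   -0.21638666]
```

View pics/q.png

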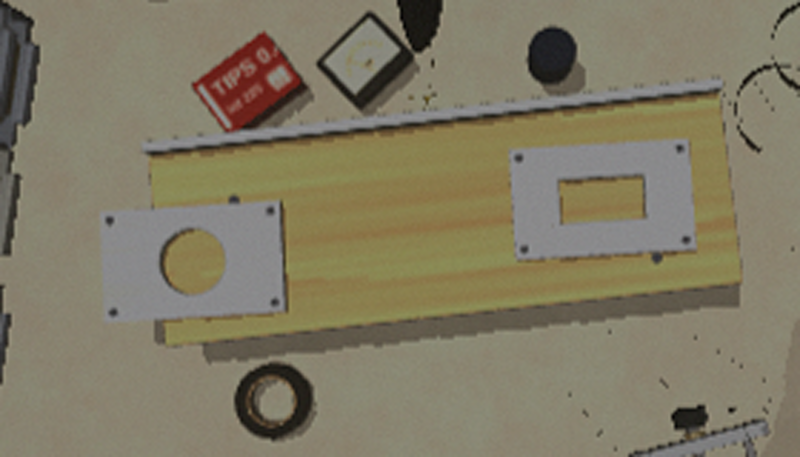

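The panel with the hole at (193,262) now sticks out past the left end, with corners at (101,212), (281,200), (286,313) and (105,322). The ledge front corners are (166,346) and (740,283). Window panel and bystanders look unmoved.

```bash
python3 - <<'E'
from h import *
w=lambda p,z:px2w('top',(p[0]/2.857+110,p[1]/2.857+130),z)[:2]
FL,FR=w((166,346),.07),w((740,283),.07);e=(FL-FR)/np.linalg.norm(FL-FR);n=np.array([e[1],-e[0]])
c=(FL+FR)/2+.07*n
P=[w(p,.078) for p in [(101,212),(281,200),(286,313),(105,322)]];m=np.mean(P,0)
d=(P[0]+P[3]-P[1]-P[2]);print(np.linalg.norm(FL-FR),'y',(m-c)@e,'x',(m-c)@n,'ang',np.arctan2(d@n,d@e))
h=w((193.5,262),.078);print('hole y',(h-c)@e, 'BL strip',(w((146,148),.086)-c)@e,'BR',(w((721,86),.086)-c)@e)
E
```

```text
0.4171873851629284 y 0.1813720773055825 x -0.011841792122851861 ang 0.05133938850283513
hole y 0.1811856163302725 BL strip 0.20559400497344976 BR -0.20916102533297204
```

The panel's centre is at y≈0.182 m from the ledge centre, so about 37 mm sticks out. It is 0.05 rad off straight and on the board, so I'm handing in.

```bash
python3 -c "
from station import manip
print(manip.finish_job())"
```

```text
the job is handed in; nothing more can be done
None
```

I pushed the round-hole panel out over its nearer (left) end of the ledge and handed the job in. By camera about 37 mm sticks out and it lies about 3° off straight, the window panel and the things round the ledge look unmoved, and no verdict was returned.

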